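# Slide in and press shut a candle mould

## Robot

A 6-joint arm with a two-finger parallel gripper is mounted at the origin on the work surface. World frame = base frame: x ahead of the robot, y to its left, z up, the work surface at z = 0. Lengths are in mm, angles in rad, forces in N, time in s.
With the tool pointing down it reaches from about 300 to 875 mm from the base axis. Payload 4.2 kg.
Tool frame: the origin (TCP) lies on the centre line of the jaws, within the pads' length; the fingertips stand 22 mm ahead of it and the grasp point (between the pads) lies 3 mm ahead of it (ctrl.tip_extent is the distance from the TCP to the fingertips, in mm); z points along the fingers, x is the direction in which the jaws open and shut, and the axes are right-handed (so a half turn about z gives the same grasp; the last joint's range is limited). The gripper opens to 85 mm and grips with 20 to 120 N. Pads are 22 mm wide; open, the fingers measure 114 mm over their backs; the gripper's body (76 mm by 85 mm) begins 54 mm behind the grasp point. The pads swing forward as they close: fully open they stand 13 mm farther back than shut.
Start: joints at [-1.253, 0.32, 1.565, -0, 1.257, -0.02], TCP at [190.565, -542.517, 253.338] pointing down, gripper open.
Joint ranges: [-3.11, 3.11], [-0.84, 2.01], [0.21, 2.61], [-1.34, 4.49], [0.05, 2.63], [-2.56, 2.56]. Speed limits (rad/s): [2.57, 2.57, 3.14, 3.14, 3.14, 3.14].

## Interface

Orientations are given as a unit quaternion [w, x, y, z].
In Python, from rig import ctrl gives the robot as it stands. The module is installed in compiled form; this text tells all that it offers.
- The arm moves only by the tool drive_tool, never from a script. Its argument "moves" is a list of rows, each a list of 3 entries, a list of its own where there are three numbers: the opening, from 0 (shut) to 1 (fully open), then the shift along the tool's x, y, z in cm, then the turn, a rotation vector about the tool's x, y, z in degrees. A call has 1 to 8 rows; each row shifts and turns the commanded pose from where the row before left it, along the tool's axes as they then stand; what a row does not reach is not made up. A row lasts 1/10 s, in which the tool goes at most 50 mm and 8.59 degrees, less where a joint would pass 70% of its speed; a pose out of reach is approached as far as the arm can. A call is refused whole if a number of a shift passes 5 or a number of a turn 8.59, either way. A call with a gripper value outside its range is refused whole. The fingers move at their own pace and stop on an object; "squeeze" is the grip in N (left out, the last holds). Time passes only in rows, so rows that do not move let the fingers close. It gives the time, the measured TCP pose, the force and the opening at its end, in the units of the state.
- ctrl.get_obs(): the state, without advancing time (a new reading comes with each control period).
- ctrl.get_image(name): name is "scene" or "top" or "wrist"; returns (picture, depth): 420x560x3 uint8, red, green, blue; 420x560 float32, mm along the optical axis (not along the pixel's ray), 0 where there is no reading.
- ctrl.camera_params(name): a dict with "fx", "fy", "cx", "cy" (pixels), "T" (4x4, takes a point from camera to world coordinates). Camera axes: x right, y up, looking along -z (the intrinsics and any distortion apply to the point x, -y, -z); pixel columns grow to the right and rows downward; lengths in mm; the calibration is good to about 2 mm. A picture is of the moment at which its call begins: read the wrist's pose just before it. camera_params takes no time and is no camera call; for the wrist camera it gives the pose at the moment of the call.
- ctrl.job_done(): hands the job in, once; it reports no verdict.
The state is a dict: "time_s": time; "q": joint angles; "qvel": joint speeds; "tau": joint torques, N m; "position": TCP position; "ee_rot": TCP orientation; "force": force on the tool from outside, world axes, zero at the start; "moment": the same for the moment, N m; "finger_gap": finger opening in mm.
Only numpy, scipy, OpenCV 4.12 (cv2) and the standard library are available. Lean on these libraries where they do the work, as an engineer would, in place of code of your own. Each camera call takes 0.05 s, during which the arm holds its last target.

## Task

Slide the lower half of the candle mould along its rail, without lifting it off, right up to the end stop so that the detent holds it there. Then take the upper half, set it onto the lower half's two dowels, press the mould fully shut against its springy seal and finish while still holding it pressed shut (do not let go). Leave the other things on the table alone.

Things in the scene. Friction and masses are not known exactly. Their poses are not given: they have to be found in the camera images.
- cradle: Fixed cradle: grey base plate 270 x 100 x 8 mm, steel rail 28 wide, 12 high along its middle, dark stop across the +x end, 80 wide, its top 40 above the table. Origin: centre of the plate's underside, on the table. x along the rail to the stop, z up. The lower half is fully home with its centre at x = +50 mm (touches the stop at +51.5).
- detent (a point): Detent, at the rail's middle, x = +99.5 mm and z = 14 mm in the cradle: two sprung brass rollers in the rail's sides. They resist the lower half over the last 15 mm of its travel (push of about 15 to 25 N with friction), then snap into its notches when it is home. Axes as the cradle's.
- lower_mid (a point): Centre of the lower mould half: aluminium block 120 long (x), 66 wide (y), 38 mm high, 0.6 kg, loose, astride the rail with 2 mm play each side, underside 8 mm above the table. The point is 19 mm above its underside, 19 below its top face; x along the rail to the stop, z up. Can be gripped over its 66 mm width; sides free down to the base plate.
- lower_face (a point): Centre of the lower half's top face (19 mm above its centre, same axes), which has a groove along x and two upright steel dowels at (x, y) = (+46, +20) and (-46, -20) mm, 10 mm in diameter, 22 mm high, the top 6 mm tapered.
- seal (a joint): Black seal strips along both long edges of the lower half's top face, sprung, moving together: 0 = standing 6 mm above the face, 0.006 m = pressed flush. They begin to yield at 5.5 N and are flush at 8.5 N.
- upper_grip (a point): Grip point of the loose upper mould half, 0.35 kg: aluminium plate 120 (x) x 66 (y) x 24 mm on the table, 12 mm through holes at (x, y) = (+46, +20), (-46, -20) mm, wooden bar on top 70 (x) x 16 (y) x 32 high. The point is above the plate's centre, in the bar, 44 mm above the plate's underside, 12 below the bar's top; z up.
- upper_under (a point): Centre of the upper half's flat underside, 44 mm below its grip point, same axes. Mould fully shut: it meets the lower half's top face. Resting on the seal: 6 mm above it. Its weight alone does not close it: press down with 15 to 25 N (dowels rub a little).
- mug: Bystander: black mug, 80 mm across, 95 mm high; origin at the centre of its underside.
- candlestick: Bystander: brass candlestick with a white candle, foot 90 mm across, 180 mm high; origin at the centre of its underside.
- jar: Bystander: closed amber glass jar, 68 mm across, 90 mm high; origin at the centre of its underside.
Not all that is in view belongs to the job. What is shaped like the part that bears lower_mid but red or turquoise is not meant. Leave any purple look-alike of the part that bears upper_grip alone.

How it is judged (in metres and radians):
On the way:
1. the lower half is slid home at the stop, held by the detent, the upper half not yet on it (x of lower_mid in the frame of cradle between 0.046 and 0.054 m and z of lower_mid in the frame of cradle below 0.031 m and angle between the x axis of lower_mid and the x axis of cradle, either way round below 0.06 rad and distance between lower_mid and upper_grip above 0.085 m), for 0.2 s.
At the end, for the whole second after the job is handed in: The lower half is home on the rail (within 4 mm of the detent position, seated on the rail), the upper half sits on both dowels (within 4 mm and 0.06 rad), shut to within 1.8 mm with at least 7 N between the halves, at rest, and the robot is still holding or pressing it (x of lower_mid in the frame of cradle between 0.046 and 0.054 m and z of lower_mid in the frame of cradle below 0.031 m and angle between the x axis of lower_mid and the x axis of cradle, either way round below 0.06 rad and z of upper_grip in the frame of lower_mid between 0.06 and 0.0648 m and x of upper_grip in the frame of lower_mid between -0.004 and 0.004 m and y of upper_grip in the frame of lower_mid between -0.004 and 0.004 m and angle between the x axis of upper_grip and the x axis of lower_mid, either way round below 0.06 rad and angle between the z axis of upper_grip and the z axis of lower_mid, either way round below 0.04 rad and contact force between upper and lower above 7 N and contact force between any of the fingers, the arm and upper above 3 N and linear speed of upper below 0.02 m/s); the arm keeps its last pose, push and grip.
It fails at once if the lower half is lifted off its rail (z of lower_mid in the frame of cradle above 0.039 m).
It fails at once if the mug is disturbed (distance of mug from where it was at the start of the episode above 0.03 m or angle between mug's own z axis and vertical above 0.4 rad).
It fails at once if the candlestick is disturbed (distance of candlestick from where it was at the start of the episode above 0.03 m or angle between candlestick's own z axis and vertical above 0.4 rad).
It fails at once if the jar is disturbed (distance of jar from where it was at the start of the episode above 0.03 m or angle between jar's own z axis and vertical above 0.4 rad).
It also fails if it takes over 58 s, if anything falls off the work surface, if the arm or the gripper's body presses on something with over 40 N, if the wrist force passes 120 N, or if a joint passes its speed limit or range.

## Working session

There is one attempt and no reset: what is moved stays moved. The work goes in short steps, Python scripts to look and compute and a tool call to move; the robot and the scene stay as the last step left them, time stands still between calls to the robot, and variables do not carry over. Pictures are saved under pics/ and viewed, and the job is handed in when it is done.

Besides the shell and the picture viewer there is one more tool, called after "Request:" as a command line: name --argument value ..., lists and objects as JSON in quotes. drive_tool: Moves the arm, as the interface text tells. Its arguments: {"type":"object","properties":{"moves":{"type":"array"},"squeeze":{"type":"number"}},"required":["moves"]}

```bash
mkdir -p pics; ls; python3 - <<'E'
from rig import ctrl
import cv2, numpy as np
o=ctrl.get_obs(); print(o)
for n in ("scene","top"):
    p=ctrl.camera_params(n); print(n,p)
    im,d=ctrl.get_image(n)
    cv2.imwrite(f"pics/{n}0.png",im[...,::-1]); np.savez(f"/tmp/{n}0.npz",im=im,d=d,**{k:p[k] for k in("fx","fy","cx","cy","T")})
E
```

```text
pics
{'time_s': 0.0, 'q': array([-1.25297906e+00,  3.20274769e-01,  1.56568581e+00, -1.44290581e-06,
        1.25735078e+00, -1.99709286e-02]), 'qvel': array([-2.40130488e-04, -8.82915592e-04,  4.23592237e-04,  5.85477494e-05,
        7.97741414e-04,  5.81109808e-04]), 'tau': array([-1.77481365e-03, -4.15528715e+01, -2.34162337e+01, -1.32862633e-04,
        8.16229818e-03, -6.31182786e-06]), 'position': array([ 190.43741045, -542.09273868,  252.48940863]), 'ee_rot': array([-5.10218295e-04,  8.15904569e-01, -5.78185953e-01, -6.91497680e-04]), 'force': array([-0.25504215, -0.10378145, -0.55251292]), 'moment': array([ 0.04411377, -0.01354248,  0.0196092 ]), 'finger_gap': 85.50350443803012}
scene {'fx': 424.96826026419853, 'fy': 424.96826026419853, 'cx': 280.3792361994679, 'cy': 205.88070070851586, 'T': array([[-5.59604959e-01, -6.56446586e-01,  5.05885530e-01,
         1.05516938e+03],
       [ 8.28734261e-01, -4.48002987e-01,  3.35399534e-01,
         3.37490899e+02],
       [ 6.46634942e-03,  6.06935914e-01,  7.94724470e-01,
         8.80791789e+02],
       [ 0.00000000e+00,  0.00000000e+00,  0.00000000e+00,
         1.00000000e+00]])}
top {'fx': 411.01707839046884, 'fy': 411.01707839046884, 'cx': 281.8083832721889, 'cy': 212.59994708424196, 'T': array([[ 2.62648976e-02,  9.86518701e-01, -1.61527110e-01,
         3.52960538e+02],
       [-9.99642199e-01,  2.51011144e-02, -9.24167607e-03,
        -1.04364204e+01],
       [-5.06257579e-03,  1.61712047e-01,  9.86825002e-01,
         1.09423452e+03],
       [ 0.00000000e+00,  0.00000000e+00,  0.00000000e+00,
         1.00000000e+00]])}
```

View pics/scene0.png

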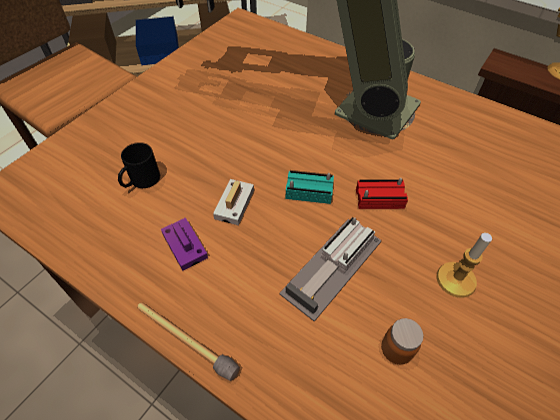

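View pics/top0.png

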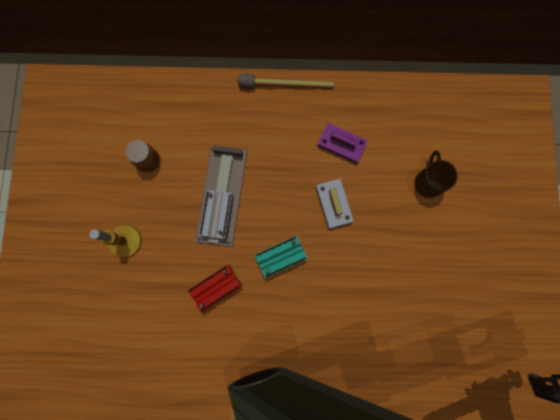

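Candidates for the lower half: silver block on the rail at top (217,215) / scene (348,243) is the one meant. Red (215,288) and turquoise (281,257) are decoys. For the upper half: silver plate with wooden bar at top (335,203) / scene (234,200) is meant, and purple (343,143) is a decoy. Next I measure and check a close crop.

```bash
cat > h.py <<'E'
import numpy as np, cv2
def load(n):
    return dict(np.load(n))
def cloud(z):
    d=z['d']; v,u=np.mgrid[0:d.shape[0],0:d.shape[1]]
    P=np.stack([(u-z['cx'])/z['fx']*d,-(v-z['cy'])/z['fy']*d,-d],-1)
    W=P@z['T'][:3,:3].T+z['T'][:3,3]; W[d<=0]=np.nan
    return W
def rectify(z,h,x0,x1,y0,y1,s):
    # orthographic view at height h: rows = -x , cols=-y (as top cam); s px/mm
    X,Y=np.meshgrid(np.arange(x1,x0,-1/s),np.arange(y1,y0,-1/s),indexing='ij')
    P=np.stack([X,Y,np.full_like(X,h)],-1); C=(P-z['T'][:3,3])@z['T'][:3,:3]
    u=z['fx']*C[...,0]/-C[...,2]+z['cx']; v=z['fy']*-C[...,1]/-C[...,2]+z['cy']
    return cv2.remap(z['im'][...,::-1].copy(),u.astype(np.float32),v.astype(np.float32),cv2.INTER_CUBIC)
E
python3 - <<'E'
from h import *
for n in("top","scene"):
    z=load(f"/tmp/{n}0.npz"); W=cloud(z); im=z['im'].astype(int)
    hsv=cv2.cvtColor(z['im'],cv2.COLOR_RGB2HSV)
    grey=(hsv[...,1]<70)
    for nm,c,hr in (("lower",(217,215) if n=="top" else (348,243),(40,50)),("upper",(335,203) if n=="top" else (234,200),(20,28)),("bar",(335,203) if n=="top" else (234,200),(50,60)),("stop",(228,150) if n=="top" else (302,297),(35,45)),("plate",(222,195) if n=="top" else (330,270),(5,11))):
        m=np.zeros(grey.shape,bool); r=60; m[c[1]-r:c[1]+r,c[0]-r:c[0]+r]=1
        if nm in("lower","upper"): m&=grey
        m&=(W[...,2]>hr[0])&(W[...,2]<hr[1])
        k,l,st,ce=cv2.connectedComponentsWithStats(m.astype(np.uint8))
        for i in np.argsort(-st[1:,4])[:2]+1:
            p=W[l==i]; rr=cv2.minAreaRect(p[:,:2].astype(np.float32)); print(n,nm,st[i,4],ce[i].round(),rr,np.median(p[:,2]))
z=load("/tmp/top0.npz"); cv2.imwrite("pics/r0.png",rectify(z,46,430,700,0,260,2.5)) if 0 else None
W=cloud(z); print(W[195,222],W[215,217],W[203,335],W[150,228])
E
```

```text
top lower 352 [207. 214.] ((520.0462036132812, 191.93182373046875), (27.319076538085938, 120.21327209472656), 83.06049346923828) 45.09107918120094
top lower 351 [223. 214.] ((515.7920532226562, 152.22280883789062), (26.52853775024414, 119.88920593261719), 83.78763580322266) 45.223930205028864
top upper 828 [334. 203.] ((558.5744018554688, -138.0962677001953), (119.91852569580078, 66.64606475830078), 17.10332679748535) 23.624631332114518
top bar 164 [335. 201.] ((558.4895629882812, -138.1631622314453), (69.08540344238281, 16.71381378173828), 17.486040115356445) 54.653942862536155
top bar 18 [352. 144.] ((712.44775390625, -178.50302124023438), (21.26509666442871, 5.385290622711182), 74.55690002441406) 54.75810681112546
top stop 152 [226. 149.] ((693.4595947265625, 152.10971069335938), (77.96724700927734, 15.133584022521973), 84.59642028808594) 39.55256990679527
top stop 104 [213. 201.] ((552.9371948242188, 181.92361450195312), (25.60084342956543, 51.66298294067383), 79.65695190429688) 41.33244558178785
top plate 774 [234. 195.] ((572.5408935546875, 133.6402130126953), (41.6206779479980
[... 996 characters left out ...]
4486694335938), (65.887939453125, 84.8294448852539), 83.92750549316406) 38.43575266035322
scene stop 248 [302. 295.] ((693.2493896484375, 153.72064208984375), (79.55513000488281, 15.020448684692383), 83.86339569091797) 40.354830040246156
scene plate 1237 [333. 283.] ((575.2744750976562, 166.83538818359375), (103.80355072021484, 271.1498718261719), 82.78056335449219) 8.683365257750552
scene plate 570 [312. 265.] ((554.1015014648438, 134.74732971191406), (32.49454116821289, 231.66290283203125), 83.9254379272461) 8.745619273074226
[567.83396888 156.96907365  41.98179983] [516.11125178 168.95309747  32.24020095] [ 551.63655428 -136.78675547   54.49177041] [691.00728461 147.36356705  40.06499633]
```

```bash
cat >> h.py <<'E'
from scipy.spatial.transform import Rotation as R
def pose(o):
    q=o['ee_rot']; return np.array(o['position']),R.from_quat([q[1],q[2],q[3],q[0]])
def plan(o,tgt,yaw):
    """total turn (tool rotvec, deg) & shift (tool axes as they stand now; cm) to tool-down at tgt with tool x at yaw deg"""
    p,r=pose(o); c,s=np.cos(np.radians(yaw)),np.sin(np.radians(yaw))
    g=R.from_matrix(np.array([[c,s,0],[s,-c,0],[0,0,-1]]))
    sh=np.array(tgt)-p
    print("turn deg",np.degrees((r.inv()*g).as_rotvec()).round(2),"shift now-axes cm",(r.inv().apply(sh)/10).round(2),"shift final-axes cm",(g.inv().apply(sh)/10).round(2),"dist",np.linalg.norm(sh).round(1))
E
python3 - <<'E'
from h import *
from rig import ctrl
print(ctrl.tip_extent)
o=ctrl.get_obs(); plan(o,[517.3,172.7,200],-96.3)
z=load("/tmp/top0.npz"); W=cloud(z); print(W[235,97],W[240,135],W[155,140],W[175,435])
a=rectify(z,46,420,720,-40,250,1.3)
z=load("/tmp/scene0.npz")
b=rectify(z,46,420,720,110,250,2); c=rectify(z,24,470,640,-220,-60,2)
def pad(i):
    o=np.zeros((600,i.shape[1],3),np.uint8);o[:i.shape[0]]=i;return o
cv2.imwrite("pics/crop0.png",np.hstack([pad(b),pad(c)]))
E
```

```text
22.0
turn deg [2.000e-02 9.000e-02 2.565e+01] shift now-axes cm [-56.6  -54.53   5.35] shift final-axes cm [-74.64 -24.65   5.26] dist 787.8
[441.4692118  411.43019217 177.94153164] [447.08576958 386.87919122   9.15493845] [656.00223501 362.3814189   91.01430463] [ 645.47230047 -414.1974419     5.08128133]
```

View pics/crop0.png

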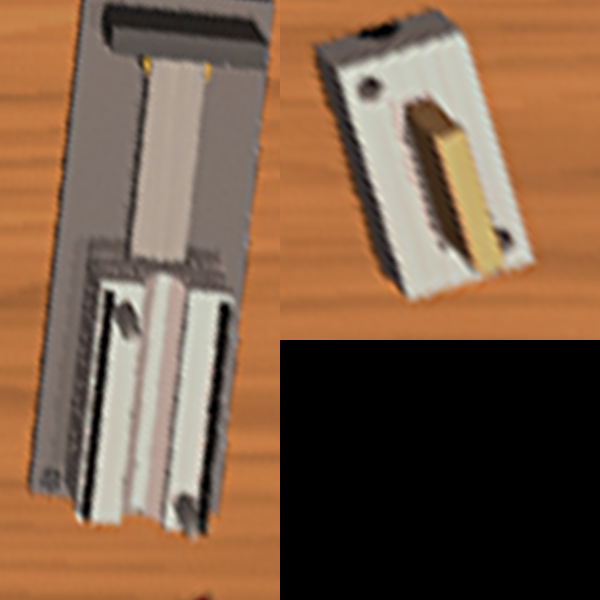

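The crop shows the silver lower half on the rail, its dowels at crop (125,318) and (188,515), with the stop at the top. The upper half has its holes at (370,88) and (503,238). Both layouts match the description. Moving over the lower half.

Request:
drive_tool --moves '[[1,[0,0,0],[0,0,8.55]],[1,[0,0,0],[0,0,8.55]],[1,[0,0,0],[0,0,8.55]],[1,[-4.66,-1.54,0],[0,0,0]],[1,[-4.66,-1.54,0],[0,0,0]],[1,[-4.66,-1.54,0],[0,0,0]],[1,[-4.66,-1.54,0],[0,0,0]],[1,[-4.66,-1.54,0],[0,0,0]]]' --squeeze 100

```text
time_s: 0.9
position: [292.9, -317.4, 253.0]
ee_rot: [0.0, -0.667, 0.745, 0.0]
force: [1.0, -0.3, 0.3]
finger_gap: 85.5
```

Request:
drive_tool --moves '[[1,[-4.66,-1.54,0],[0,0,0]],[1,[-4.66,-1.54,0],[0,0,0]],[1,[-4.66,-1.54,0],[0,0,0]],[1,[-4.66,-1.54,0],[0,0,0]],[1,[-4.66,-1.54,0],[0,0,0]],[1,[-4.66,-1.54,0],[0,0,0]],[1,[-4.66,-1.54,0],[0,0,0]],[1,[-4.66,-1.54,0],[0,0,0]]]'

```text
time_s: 1.7
position: [456.2, 39.7, 253.1]
ee_rot: [-0.0, -0.667, 0.745, -0.0]
force: [1.2, -0.5, 1.0]
finger_gap: 85.8
```

Request:
drive_tool --moves '[[1,[-4.66,-1.54,0],[0,0,0]],[1,[-4.66,-1.54,0],[0,0,0]],[1,[-4.66,-1.54,0],[0,0,0]],[1,[0,0,0],[0,0,0]],[1,[0,0,0],[0,0,0]]]'

```text
time_s: 2.2
position: [516.9, 172.2, 252.4]
ee_rot: [-0.001, -0.668, 0.744, 0.0]
force: [-0.7, -0.7, -0.2]
finger_gap: 85.7
```

```bash
python3 - <<'E'
from h import *
from rig import ctrl
o=ctrl.get_obs(); print(o['time_s'],o['position'],o['force'],o['q']); plan(o,[517.3,172.7,150],-96.3)
p=ctrl.camera_params("wrist"); im,d=ctrl.get_image("wrist"); np.savez("/tmp/w1.npz",im=im,d=d,**p); cv2.imwrite("pics/w1.png",im[...,::-1])
z=load("/tmp/w1.npz");W=cloud(z)
hsv=cv2.cvtColor(z['im'],cv2.COLOR_RGB2HSV)
for nm,hr in(("top",(43,49)),("stop",(37,43)),("dowel",(60,72))):
    m=(W[...,2]>hr[0])&(W[...,2]<hr[1])
    k,l,st,ce=cv2.connectedComponentsWithStats(m.astype(np.uint8))
    for i in (np.argsort(-st[1:,4])[:3]+1):
        if st[i,4]<20: continue
        q=W[l==i]; print(nm,st[i,4],ce[i].round(),cv2.minAreaRect(q[:,:2].astype(np.float32)),np.median(q[:,2]))
E
```

```text
2.2 [516.89381362 172.16244338 252.35145452] [-0.74937276 -0.66438104 -0.21325753] [ 3.00706040e-01  2.73832649e-01  1.63327104e+00 -5.86146806e-04
  1.23673938e+00  1.97944647e+00]
turn deg [ 0.11 -0.08  0.13] shift now-axes cm [-0.07 -0.05 10.23] shift final-axes cm [-0.06 -0.03 10.24] dist 102.4
top 2065 [259. 186.] ((517.9769287109375, 192.72071838378906), (22.11912727355957, 119.22447967529297), 83.7613296508789) 45.80020783765485
top 1953 [300. 181.] ((513.3513793945312, 149.2608184814453), (22.69118881225586, 119.0865707397461), 83.82676696777344) 45.804609612947104
top 433 [446. 242.] ((433.5559997558594, 10.1214599609375), (13.548874855041504, 110.28614044189453), 26.2493839263916) 44.00548767925579
stop 1442 [443. 246.] ((431.26947021484375, 8.743171691894531), (23.49934196472168, 119.53919982910156), 25.936805725097656) 38.2397643655365
stop 1369 [469. 272.] ((398.818359375, -21.270652770996094), (20.44484519958496, 94.30426788330078), 25.049470901489258) 38.18905239708312
stop 1243 [290. 331.] ((344.61285400390625, 178.44732666015625), (22.91533088684082, 120.322021484375), 34.90639114379883) 38.129438664397185
dowel 1337 [44. 47.] ((660.14208984375, 358.7615966796875), (37.39079666137695, 65.2696533203125), 66.55548095703125) 64.86232471673452
dowel 156 [ 49. 286.] ((445.3010559082031, 413.28057861328125), (31.252079010009766, 21.895687103271484), 34.03290557861328) 70.57471442572401
dowel 94 [258. 142.] ((563.6944580078125, 185.62953186035156), (9.160767555236816, 8.842394828796387), 85.88384246826172) 64.66825546223177
```

View pics/w1.png

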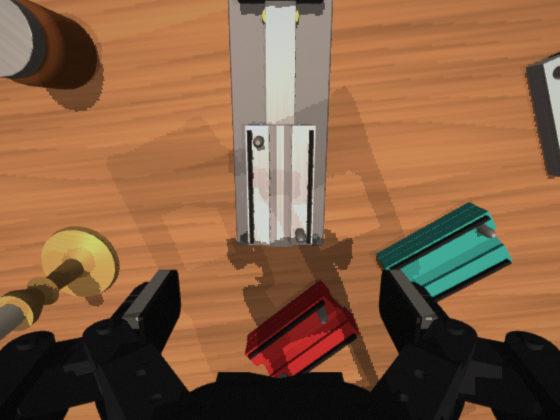

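Request:
drive_tool --moves '[[1,[0,0,5],[0,0,0]],[1,[0,0,5],[0,0,0]],[1,[0,0,4],[0,0,0]],[1,[0,0,3],[0,0,0]],[1,[0,0,2],[0,0,0]],[1,[0,0,1.2],[0,0,0]],[1,[0,0,1.0],[0,0,0]],[1,[0,0,0],[0,0,0]]]'

```text
time_s: 3.05
position: [516.8, 170.8, 40.9]
ee_rot: [-0.001, -0.667, 0.745, 0.0]
force: [0.0, 0.5, 0.0]
finger_gap: 85.6
```

Request:
drive_tool --moves '[[0.4,[0,0,0],[0,0,0]],[0.3,[0,0,0],[0,0,0]],[0.3,[0,0,0],[0,0,0]],[0.3,[0,0,0],[0,0,0]]]' --squeeze 100

```text
time_s: 3.45
position: [518.2, 171.6, 43.1]
ee_rot: [0.001, -0.667, 0.745, -0.001]
force: [-0.7, -1.7, 5.0]
finger_gap: 63.7
```

Request:
drive_tool --moves '[[0.3,[0,-0.5,0],[0,0,0]],[0.3,[0,-1.5,0],[0,0,0]],[0.3,[0,-2,0],[0,0,0]],[0.3,[0,-2,0],[0,0,0]],[0.3,[0,-1.5,0],[0,0,0]],[0.3,[0,-0.5,0],[0,0,0]],[0.3,[0,0,0],[0,0,0]],[0.3,[0,0,0],[0,0,0]]]'

```text
time_s: 4.25
position: [596.1, 163.1, 43.1]
ee_rot: [-0.0, -0.667, 0.745, 0.0]
force: [-4.2, 0.2, 7.0]
finger_gap: 63.8
```

```bash
cat > look.py <<'E'
import sys
from h import *
from rig import ctrl
def look(tag,n="scene"):
    o=ctrl.get_obs(); p=ctrl.camera_params(n); im,d=ctrl.get_image(n); np.savez(f"/tmp/{tag}.npz",im=im,d=d,**p); cv2.imwrite(f"pics/{tag}.png",im[...,::-1])
    return o,load(f"/tmp/{tag}.npz")
E
python3 - <<'E'
from look import *
o,z=look("s2"); print(o['position'],o['force'],o['finger_gap'])
plan(o,[575+0.994*50,166-.11*50,43],-96.3)
b=rectify(z,46,450,720,80,250,2.2); cv2.imwrite("pics/s2c.png",b)
E
```

```text
[596.12680925 163.09398643  43.10437843] [-4.16321487  0.24648905  7.00894319] 63.76827207347854
turn deg [ 0.04  0.03 -0.03] shift now-axes cm [-0.06 -2.87  0.01] shift final-axes cm [-0.06 -2.87  0.01] dist 28.7
```

View pics/s2c.png

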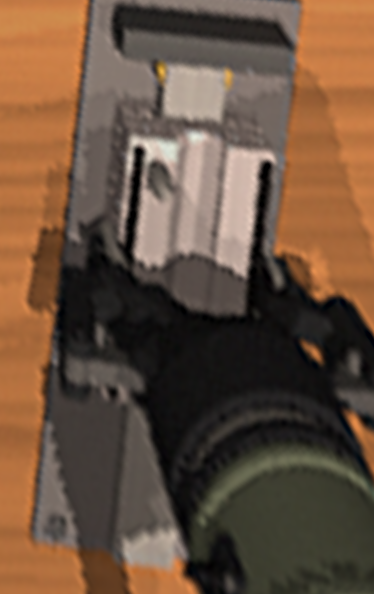

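The picture shows the lower half moving with the gripper (leading edge at crop row 140) and the stop edge at row 55. I'll go on in smaller steps.

Request:
drive_tool --moves '[[0.3,[0,-0.7,0],[0,0,0]],[0.3,[0,-0.7,0],[0,0,0]],[0.3,[0,-0.3,0],[0,0,0]],[0.3,[0,-0.3,0],[0,0,0]]]'

```text
time_s: 4.7
position: [614.2, 161.1, 43.1]
ee_rot: [-0.002, -0.667, 0.745, 0.002]
force: [-9.8, -0.3, 10.3]
finger_gap: 64.0
```

Request:
drive_tool --moves '[[0.3,[0,-0.3,0],[0,0,0]],[0.3,[0,-0.3,0],[0,0,0]],[0.3,[0,0,0],[0,0,0]]]'

```text
time_s: 5.0
position: [615.9, 160.7, 43.2]
ee_rot: [-0.005, -0.667, 0.745, 0.005]
force: [-20.0, 2.6, 17.2]
finger_gap: 64.0
```

Request:
drive_tool --moves '[[0.3,[0,-0.3,0],[0,0,0]],[0.3,[0,-0.2,0],[0,0,0]],[0.3,[0,0,0],[0,0,0]]]'

```text
time_s: 5.3
position: [624.5, 159.8, 43.1]
ee_rot: [-0.002, -0.667, 0.745, 0.002]
force: [-7.9, -0.2, 7.5]
finger_gap: 63.8
```

```bash
cat > meas.py <<'E'
from look import *
# cradle frame tools
C0=np.array([575.0,166.0]); th=np.radians(-6.3)
def tocr(p): 
    c,s=np.cos(th),np.sin(th); d=np.asarray(p)-C0; return d@np.array([[c,-s],[s,c]])
def zones(z):
    W=cloud(z); X=tocr(W[...,:2]); inn=(abs(X[...,0])<140)&(abs(X[...,1])<55)
    for nm,hr in(("top",(43,49.5)),("stop",(37,42.5)),("dowel",(62,72))):
        m=inn&(W[...,2]>hr[0])&(W[...,2]<hr[1])
        k,l,st,ce=cv2.connectedComponentsWithStats(m.astype(np.uint8))
        for i in (np.argsort(-st[1:,4])[:3]+1):
            if st[i,4]<15: continue
            q=X[l==i]; print(nm,st[i,4],ce[i].round(),"x",np.percentile(q[:,0],[1,99]).round(1),"y",np.percentile(q[:,1],[1,99]).round(1),"z",np.median(W[l==i][:,2]).round(1))
E
python3 - <<'E'
from meas import *
o,z=look("s3"); zones(z)
o,z=look("w3","wrist"); zones(z); print(o['position'],o['force'])
E
```

```text
top 244 [307. 274.] x [ 35.5 108.3] y [-30.  -9.] z 46.7
top 203 [321. 286.] x [ 45.4 109. ] y [11.4 45. ] z 46.8
stop 354 [306. 289.] x [ 36.1 125.8] y [-36.8  39.9] z 40.0
top 10164 [332. 256.] x [ 18.  108.4] y [-31.7 -12.3] z 45.8
top 9178 [228. 262.] x [ 17.9 108.4] y [ 9.7 29.6] z 45.8
top 217 [178. 283.] x [55.9 62.1] y [31.3 44.1] z 46.4
stop 9042 [280. 123.] x [111.1 124.9] y [-39.8  37.3] z 39.6
stop 2870 [303. 254.] x [ 11.5 108.6] y [-29.   -7.3] z 39.5
stop 2821 [256. 255.] x [ 11.2 108.6] y [ 4.8 25.2] z 39.5
dowel 711 [388. 313.] x [47.3 63.6] y [-46.2 -32.9] z 64.8
dowel 702 [215. 204.] x [90.3 99.2] y [14.2 23.1] z 65.1
dowel 700 [170. 313.] x [47.7 63.6] y [30.4 43.9] z 64.9
[625.12197485 159.80036951  43.11974334] [-7.72527522 -1.16452859  8.48029138]
```

View pics/w3.png

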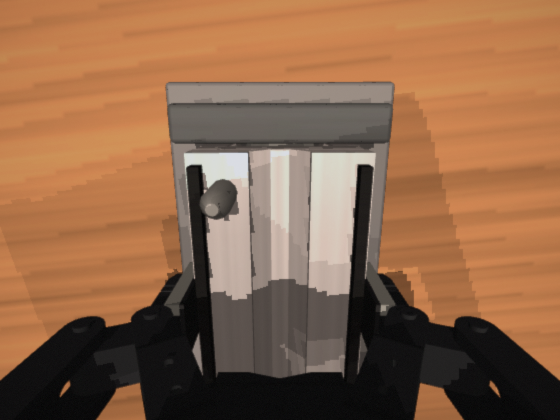

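The wrist picture shows the lower half about 2 mm short of the stop (stop edge at row 143, block edge at row 150). Dowel and edge put its centre at about x = 49 mm. A small extra nudge will confirm it.

Request:
drive_tool --moves '[[0.3,[0,-0.2,0],[0,0,0]],[0.3,[0,0,0],[0,0,0]],[0.3,[0,0,0],[0,0,0]]]'

```text
time_s: 5.7
position: [626.9, 159.6, 43.1]
ee_rot: [-0.002, -0.667, 0.745, 0.002]
force: [-9.1, 0.8, 9.5]
finger_gap: 63.8
```

```bash
python3 - <<'E'
from meas import *
o,z=look("w4","wrist"); zones(z); print(o['position'],o['force'])
E
```

```text
top 10191 [332. 256.] x [ 19.9 110.2] y [-32.1 -12.2] z 45.8
top 9185 [228. 262.] x [ 19.7 110.2] y [ 9.8 29.8] z 45.8
top 132 [372. 279.] x [61.9 64. ] y [-39.8 -33.6] z 46.6
stop 8832 [280. 128.] x [111.1 124.7] y [-39.8  37.3] z 39.6
stop 2866 [256. 255.] x [ 12.9 110.4] y [ 4.8 26. ] z 39.5
stop 2812 [302. 257.] x [ 13.1 110.3] y [-12.3  -7.2] z 39.4
dowel 711 [388. 313.] x [49.1 65.5] y [-46.4 -32.9] z 64.9
dowel 705 [170. 313.] x [49.5 65.5] y [30.5 43.9] z 64.9
dowel 697 [215. 204.] x [ 92.4 101. ] y [14.2 22.9] z 65.1
[626.91418835 159.61882746  43.10341132] [-9.13842342  0.84902398  9.5248133 ]
```

Request:
drive_tool --moves '[[0.3,[0,0.1,0],[0,0,0]],[1,[0,0,0],[0,0,0]],[1,[0,0,0],[0,0,0]],[1,[0,0,0],[0,0,0]],[1,[0,0,0],[0,0,0]]]' --squeeze 25

```text
time_s: 6.25
position: [629.0, 159.3, 41.4]
ee_rot: [0.0, -0.667, 0.745, -0.0]
force: [-0.1, -0.1, -0.2]
finger_gap: 85.3
```

```bash
python3 - <<'E'
from meas import *
o,z=look("w5","wrist"); zones(z); print(o['position'],o['force'],o['finger_gap'])
E
```

```text
top 9976 [332. 260.] x [ 23.5 110.1] y [-31.8 -12.2] z 45.8
top 8978 [227. 266.] x [ 23.3 110.1] y [ 9.8 29.9] z 45.8
top 450 [394. 298.] x [42.9 65. ] y [-50.7 -43.7] z 46.5
stop 8877 [279. 134.] x [111.2 124.8] y [-39.8  37.3] z 39.6
stop 2829 [255. 257.] x [ 17.  110.2] y [ 4.8 26.8] z 39.5
stop 2810 [303. 257.] x [ 17.  110.3] y [-29.3  -7.2] z 39.4
dowel 977 [140. 322.] x [49.  65.4] y [40.9 53.9] z 67.4
dowel 930 [417. 322.] x [49.4 65.2] y [-53.9 -43.6] z 67.5
dowel 704 [214. 213.] x [ 92.4 100.9] y [14.4 23.2] z 65.0
[628.95520559 159.26203352  41.37482439] [-0.12144349 -0.11419858 -0.21689863] 85.2537691928654
```

Home at the stop and free of the grip. Rising for a clean measurement of the dowels.

Request:
drive_tool --moves '[[1,[0,0,-2],[0,0,0]],[1,[0,0,-5],[0,0,0]],[1,[0,5,-2],[0,0,0]],[1,[0,5,-4],[0,0,0]],[1,[0,0,-3],[0,0,0]],[1,[0,0,0],[0,0,0]],[1,[0,0,0],[0,0,0]],[1,[0,0,0],[0,0,0]]]'

```text
time_s: 7.1
position: [543.4, 168.4, 190.0]
ee_rot: [-0.001, -0.667, 0.745, 0.0]
force: [0.7, -0.3, -0.5]
finger_gap: 85.1
```

```bash
python3 - <<'E'
from meas import *
def both(z):
    W=cloud(z); X=tocr(W[...,:2]); inn=(abs(X[...,0])<140)&(abs(X[...,1])<40)
    for hr in((60,68.5),(56,72)):
        m=inn&(W[...,2]>hr[0])&(W[...,2]<hr[1]); k,l,st,ce=cv2.connectedComponentsWithStats(m.astype(np.uint8))
        for i in np.argsort(-st[1:,4])[:2]+1:
            q=W[l==i][:,:2]; print("dw",st[i,4],ce[i].round(),((q.min(0)+q.max(0))/2).round(1),q.mean(0).round(1), np.ptp(q,axis=0).round(1))
for n in("wrist","scene","top"):
    o,z=look("d6"+n,n); print(n,o['position'],o['force']); zones(z); both(z)
E
```

```text
wrist [543.406754   168.43024808 189.9733596 ] [ 0.69595262 -0.34021966 -0.47114657]
top 4007 [306.  87.] x [ -8.9 109.1] y [-34.1 -12.4] z 45.8
top 3937 [251.  94.] x [ -9.  109.1] y [ 9.8 31.6] z 45.7
stop 2843 [279.  67.] x [ -7.8 115. ] y [-38.3  35.6] z 39.4
dowel 180 [248.  22.] x [ 91.4 100.2] y [14.1 23.3] z 65.0
dowel 128 [306. 162.] x [0.1 8.7] y [-25.6 -17. ] z 65.0
dw 201 [248.  22.] [672.2 174.1] [671.6 174. ] [9.4 9.4]
dw 139 [306. 162.] [576.9 144.4] [577.4 144.6] [9.5 9.1]
dw 222 [248.  23.] [672.1 174.1] [671.4 173.8] [9.5 9.6]
dw 150 [306. 162.] [576.9 144.5] [577.5 144.6] [9.5 9.3]
scene [543.38344211 168.3761812  189.65544527] [ 0.3898012  -0.4698503   0.02715134]
top 381 [328. 277.] x [ -8.8 110.3] y [11.3 33.9] z 46.8
top 363 [312. 269.] x [ -8.  110.5] y [-28.5  -9.4] z 46.7
stop 386 [308. 286.] x [ -5.3 125.8] y [-37.2  39.7] z 40.0
stop 64 [324. 274.] x [-6.6 95.1] y [ 3.9 10.4] z 39.1
dowel 15 [327. 249.] x [2.1 8.9] y [-22.5 -15.2] z 65.6
dowel 15 [316. 288.] x [ 94.  100.5] y [17.4 25.4] z 66.6
dw 16 [316. 288.] [674.9 176.5] [675.1 176.8] [7.6 8.3]
dw 14 [326. 250.] [579.3 146.7] [579.4 147. ] [8.3 7.5]
dw 21 [326. 249.] [577.6 144.5] [578.8 146.8] [11.7 14.3]
dw 21 [316. 288.] [674.9 176.6] [675.2 176.9] [7.6 8.5]
top [543.39140942 168.39407099 189.5832335 ] [-0.67572325  0.88359092 -0.26054364]
top 163 [230. 167.] x [ 29.7 111.2] y [-32.9 -10.8] z 45.2
top 103 [217. 160.] x [ 49.6 111.3] y [10.8 30.9] z 45.3
stop 136 [225. 151.] x [ 85.5 126.2] y [-37.6  37. ] z 39.5
stop 36 [219. 172.] x [34.5 78.8] y [ 3.  15.5] z 39.4
dw 9 [216. 153.] [673.2 174.4] [673.2 174.7] [6.9 5.6]
dw 13 [216. 154.] [674.2 174.2] [673.4 174.4] [9.  7.2]
```

View pics/d6wrist.png

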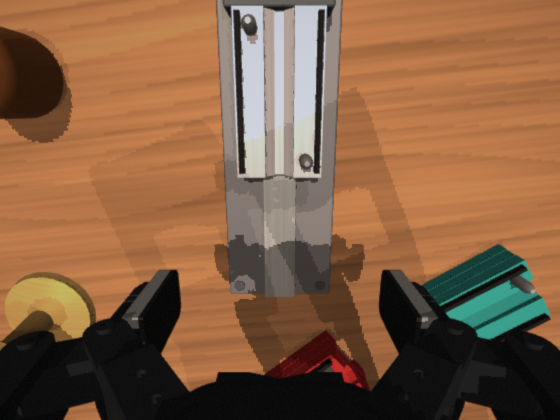

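The wrist view shows both dowels at pixels (248,22) and (306,162). Their spacing is 99.7 mm against 100.3 nominal, and they put the lower half home. I'll view the upper half from the same relative pose so the camera bias cancels.

```bash
python3 - <<'E'
from meas import *
o=ctrl.get_obs(); print(o['time_s']); plan(o,[480.4,-161.6,146],-72.7)
E
```

```text
7.25
turn deg [  0.15  -0.03 -23.62] shift now-axes cm [33.49  2.62  4.41] shift final-axes cm [29.63 15.83  4.36] dist 338.8
```

Request:
drive_tool --moves '[[1,[0,0,0],[0,0,-7.87]],[1,[0,0,0],[0,0,-7.87]],[1,[0,0,0],[0,0,-7.87]],[1,[4.23,2.26,0.62],[0,0,0]],[1,[4.23,2.26,0.62],[0,0,0]],[1,[4.23,2.26,0.62],[0,0,0]],[1,[4.23,2.26,0.62],[0,0,0]],[1,[4.23,2.26,0.62],[0,0,0]]]'

```text
time_s: 8.05
position: [498.0, -68.7, 159.2]
ee_rot: [0.0, 0.806, -0.593, -0.0]
force: [0.7, 0.3, 0.4]
finger_gap: 85.7
```

Request:
drive_tool --moves '[[1,[4.23,2.26,0.62],[0,0,0]],[1,[4.23,2.26,0.62],[0,0,0]],[1,[0,0,0],[0,0,0]],[1,[0,0,0],[0,0,0]],[1,[0,0,0],[0,0,0]]]'

```text
time_s: 8.55
position: [480.9, -160.4, 147.4]
ee_rot: [-0.0, 0.806, -0.592, -0.0]
force: [0.5, 0.3, 0.0]
finger_gap: 85.6
```

```bash
python3 - <<'E'
from meas import *
o,z=look("w7","wrist"); print(o['time_s'],o['position'],o['ee_rot']); W=cloud(z)
near=np.hypot(W[...,0]-558,W[...,1]+137)<90
for nm,hr in(("plate",(20,28)),("bar",(53,59))):
    m=near&(W[...,2]>hr[0])&(W[...,2]<hr[1]); k,l,st,ce=cv2.connectedComponentsWithStats(m.astype(np.uint8))
    for i in np.argsort(-st[1:,4])[:2]+1:
        if st[i,4]>30: q=W[l==i]; print(nm,st[i,4],ce[i].round(),cv2.minAreaRect(q[:,:2].astype(np.float32)),np.median(q[:,2]).round(1))
E
```

```text
8.55 [ 480.85036452 -160.37350654  147.36224172] [-5.33864322e-05  8.05617536e-01 -5.92435811e-01 -4.38500246e-04]
plate 14294 [283.  91.] ((557.0151977539062, -139.49867248535156), (120.50439453125, 66.28633117675781), 17.2778263092041) 23.7
bar 3159 [284.  95.] ((556.7958984375, -139.68394470214844), (69.3743896484375, 15.622386932373047), 16.986265182495117) 55.5
```

View pics/w7.png

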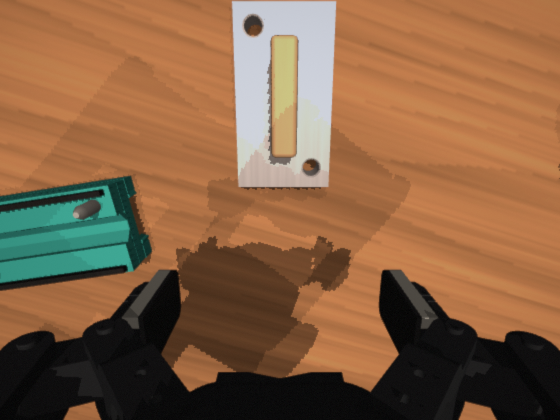

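Upper half seen at pixel (283,91): plate measures 120.5 x 66.3 mm, top at z 23.7, bar end-on between the jaws. This agrees with the description. Moving to grasp the bar.

```bash
python3 - <<'E'
from meas import *
o=ctrl.get_obs(); plan(o,[557.0,-139.5,50],-72.72)
E
```

```text
turn deg [0.01 0.03 0.11] shift now-axes cm [ 0.32 -7.87  9.75] shift final-axes cm [ 0.3  -7.87  9.75] dist 125.4
```

Request:
drive_tool --moves '[[0.7,[0.15,-3.94,0],[0,0,0]],[0.7,[0.15,-3.93,0],[0,0,0]],[0.7,[0,0,3],[0,0,0]],[0.7,[0,0,3],[0,0,0]],[0.7,[0,0,2.5],[0,0,0]],[0.7,[0,0,1.2],[0,0,0]],[0.7,[0,0,0],[0,0,0]],[0.7,[0,0,0],[0,0,0]]]' --squeeze 30

```text
time_s: 9.4
position: [557.6, -140.1, 51.5]
ee_rot: [-0.0, 0.806, -0.592, 0.001]
force: [0.2, -0.6, -0.4]
finger_gap: 60.1
```

```bash
python3 - <<'E'
from meas import *
o=ctrl.get_obs(); print(o['position'],o['force'],o['finger_gap']);plan(o,[557.0,-139.5,50],-72.72)
E
```

```text
[ 557.57269402 -140.08287893   51.54005626] [ 0.17271776 -0.60595045 -0.40615931] 60.071158234239796
turn deg [-0.07 -0.05  0.09] shift now-axes cm [-0.07  0.04  0.15] shift final-axes cm [-0.07  0.04  0.15] dist 1.7
```

Gently closing, then squeezing hard.

Request:
drive_tool --moves '[[0,[-0.05,0.05,0],[0,0,0]],[0,[0,0,0],[0,0,0]],[0,[0,0,0],[0,0,0]],[0,[0,0,0],[0,0,0]],[0,[0,0,0],[0,0,0]],[0,[0,0,0],[0,0,0]]]' --squeeze 30

```text
time_s: 10.0
position: [556.5, -140.3, 51.7]
ee_rot: [-0.0, 0.805, -0.593, 0.001]
force: [-1.4, 1.6, 5.1]
finger_gap: 15.3
```

Request:
drive_tool --moves '[[0,[0,0,0],[0,0,0]],[0,[0,0,0],[0,0,0]],[0,[0,0,0],[0,0,0]]]' --squeeze 120

```text
time_s: 10.3
position: [556.7, -140.5, 52.0]
ee_rot: [-0.0, 0.805, -0.593, 0.001]
force: [-0.7, 1.4, 7.2]
finger_gap: 14.1
```

```bash
python3 - <<'E'
from meas import *
o,z=look("w8","wrist"); print(o['time_s'],o['position'],o['force'],o['finger_gap'],o['moment'])
E
```

```text
10.3 [ 556.73009713 -140.45345274   52.00758784] [-0.67353673  1.35396508  7.19950048] 14.110732803352118 [0.15927936 0.16241773 0.05817562]
```

View pics/w8.png

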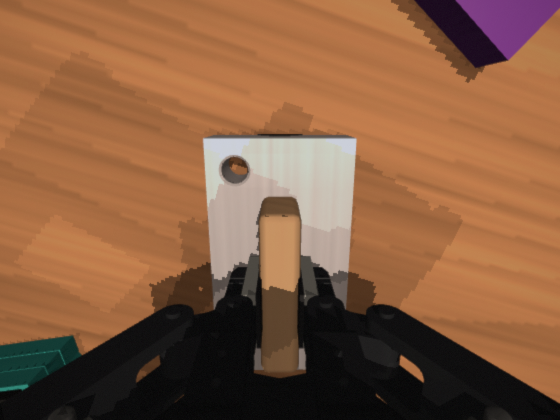

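Request:
drive_tool --moves '[[0,[0,0,-1],[0,0,0]],[0,[0,0,-3],[0,0,0]],[0,[0,0,-4],[0,0,0]],[0,[0,0,-4],[0,0,0]],[0,[0,0,0],[0,0,0]],[0,[0,0,0],[0,0,0]],[0,[0,0,0],[0,0,0]]]'

```text
time_s: 11.05
position: [554.7, -139.9, 168.9]
ee_rot: [0.001, 0.805, -0.593, -0.002]
force: [0.1, -0.8, -4.5]
finger_gap: 13.9
```

```bash
python3 - <<'E'
from meas import *
o,z=look("w9","wrist"); print(o['time_s'],o['position'],o['force'],o['finger_gap'],o['moment'])
p,r=pose(o)
W=cloud(z); T=r.inv().apply((W.reshape(-1,3)-p)).reshape(W.shape)  # tool frame
np.save("/tmp/T9.npy",T)
near=(abs(T[...,0])<50)&(abs(T[...,1])<80)
for lo in range(10,50,3):
    m=near&(T[...,2]>lo)&(T[...,2]<lo+3); print(lo,m.sum(),end='; ')
# plate top plane fit
m=near&(T[...,2]>22)&(T[...,2]<34)&(T[...,1]<-35)
q=T[m]; A=np.c_[q[:,:2],np.ones(len(q))]; c=np.linalg.lstsq(A,q[:,2],rcond=None)[0]; print("\nplane",c,np.std(A@c-q[:,2]))
print("x rng",np.percentile(q[:,0],[.5,99.5]),"front y",np.percentile(q[:,1],.5))
# yaw from side edges: x extents per y slice
for y0 in range(-60,-34,4):
    s=q[(q[:,1]>y0)&(q[:,1]<y0+4)]; print(y0,s[:,0].min().round(1),s[:,0].max().round(1),end=' | ')
g=cv2.cvtColor(z['im'],cv2.COLOR_RGB2GRAY)
# hole = region around (235,169) not on plate plane
h=(abs(T[...,2]-(T[...,:2]@c[:2]+c[2]))>3)|np.isnan(T[...,2]); w=np.zeros_like(h); w[140:205,205:270]=1
k,l,st,ce=cv2.connectedComponentsWithStats((h&w).astype(np.uint8)); print(); print(st[1:],ce[1:])
E
```

```text
11.05 [ 554.68513907 -139.89078606  168.93903772] [ 0.08126625 -0.80004572 -4.4795896 ] 13.940740754101418 [ 0.04000102  0.03802948 -0.03536053]
10 220; 13 189; 16 113; 19 70; 22 50; 25 5003; 28 11522; 31 75; 34 162; 37 48; 40 187; 43 56; 46 146; 49 63; 
plane [-2.03247719e-03 -9.89315825e-03  2.79097065e+01] 0.8413410373987741
x rng [-32.45116543  32.89259854] front y -60.55477674656112
-60 -32.8 33.2 | -56 -33.0 33.2 | -52 -32.9 33.1 | -48 -32.8 33.2 | -44 -32.7 33.0 | -40 -32.8 33.2 | -36 -32.5 33.1 | 
[[245 140   1   1   1]
 [247 142   2   2   2]
 [250 154   1   1   1]
 [222 157  26  26 531]
 [250 158   1   1   1]
 [247 162   1   1   1]
 [266 168   1   1   1]
 [205 176   2  29  42]
 [266 182   1   1   1]
 [230 184   1   1   1]
 [267 191   1   1   1]
 [215 192   1   1   1]
 [225 194   1   1   1]
 [247 195   1   1   1]
 [262 197   8   8  53]] [[245.         140.        ]
 [247.5        142.5       ]
 [250.         154.        ]
 [234.61958569 169.41431262]
 [250.         158.        ]
 [247.         162.        ]
 [266.         168.        ]
 [205.30952381 192.47619048]
 [266.         182.        ]
 [230.         184.        ]
 [267.         191.        ]
 [215.         192.        ]
 [225.         194.        ]
 [247.         195.        ]
 [266.         200.98113208]]
```

View pics/w9.png

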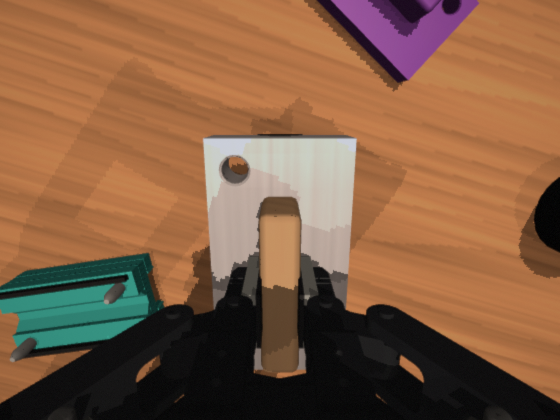

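```bash
python3 - <<'E'
from meas import *
z=load("/tmp/w9.npz"); o=ctrl.get_obs(); p,r=pose(o)
def ray(u,v,T,zt):
    d=np.array([(u-z['cx'])/z['fx'],-(v-z['cy'])/z['fy'],-1.]); d=r.inv().apply(T[:3,:3]@d); c=r.inv().apply(T[:3,3]-p); return c+d*(zt-c[2])/d[2]
print(ray(234.6,169.4,z['T'],28.3), "cam in tool",r.inv().apply(z['T'][:3,3]-p))
plan(o,[624.4,159.8,168],-96.17)
E
```

```text
[-19.61491253 -46.90704965  28.3       ] cam in tool [ 1.17791983e-01 -7.12730058e+01 -1.20606293e+02]
turn deg [ 0.25  0.09 23.48] shift now-axes cm [-26.54 -15.57   0.07] shift final-axes cm [-30.55  -3.71   0.07] dist 307.7
```

Request:
drive_tool --moves '[[0,[0,0,0],[0,0,7.83]],[0,[0,0,0],[0,0,7.83]],[0,[0,0,0],[0,0,7.83]],[0,[-4.36,-0.53,0],[0,0,0]],[0,[-4.36,-0.53,0],[0,0,0]],[0,[-4.36,-0.53,0],[0,0,0]],[0,[-4.36,-0.53,0],[0,0,0]],[0,[-4.36,-0.53,0],[0,0,0]]]'

```text
time_s: 11.9
position: [605.2, 75.2, 168.6]
ee_rot: [-0.002, -0.668, 0.744, 0.001]
force: [0.4, 0.2, -3.3]
finger_gap: 13.7
```

Request:
drive_tool --moves '[[0,[-4.36,-0.53,0],[0,0,0]],[0,[-4.36,-0.53,0],[0,0,0]],[0,[0,0,2],[0,0,0]],[0,[0,0,1.8],[0,0,0]],[0,[0,0,0],[0,0,0]],[0,[0,0,0],[0,0,0]],[0,[0,0,0],[0,0,0]]]'

```text
time_s: 12.6
position: [626.3, 158.9, 133.2]
ee_rot: [0.0, -0.668, 0.744, -0.0]
force: [-0.0, -0.7, -2.1]
finger_gap: 13.8
```

```bash
cat > t.py <<'E'
from meas import *
import sys
o,z=look(sys.argv[1],"wrist"); print(o['time_s'],o['position'],o['force'],o['finger_gap'],o['moment']); print("cradle",tocr(o['position'][:2]).round(2))
plan(o,[624.2,159.8,130],-96.17)
p,r=pose(o); W=cloud(z); T=r.inv().apply((W.reshape(-1,3)-p)).reshape(W.shape)
im=z['im'][...,::-1]; c=cv2.resize(im[110:260,180:380],None,fx=4,fy=4,interpolation=cv2.INTER_CUBIC); cv2.imwrite(f"pics/{sys.argv[1]}c.png",c)
s=T[150:190,215:255,2]; print(np.round(s[::4,::3],0))
E
python3 t.py w10
```

```text
12.6 [626.31249787 158.92632072 133.15692262] [-0.04675458 -0.68837203 -2.14624196] 13.789780112451098 [-0.02621464 -0.01761784  0.03365902]
cradle [51.78 -1.4 ]
turn deg [-0.05  0.01 -0.04] shift now-axes cm [-0.06  0.22  0.32] shift final-axes cm [-0.06  0.22  0.32] dist 3.9
[[27. 28. 29. 28. 28. 28. 28. 28. 28. 27. 28. 29. 28. 28.]
 [29. 28. 28. 29. 27. 28. 29. 29. 29. 29. 27. 29. 29. 29.]
 [28. 28. 28. 30. 29. 82. 82. 70. 68. 28. 29. 28. 29. 28.]
 [29. 29. 28. 34. 48. 81. 82. 69. 66. 65. 29. 29. 30. 28.]
 [28. 28. 30. 38. 46. 82. 80. 70. 67. 66. 66. 28. 28. 29.]
 [29. 28. 31. 36. 44. 50. 82. 87. 87. 70. 72. 29. 28. 28.]
 [29. 29. 30. 34. 39. 44. 48. 52. 88. 87. 50. 29. 28. 28.]
 [28. 29. 28. 29. 33. 37. 40. 41. 42. 39. 31. 29. 28. 28.]
 [28. 29. 27. 28. 29. 30. 32. 32. 30. 30. 29. 27. 28. 28.]
 [28. 28. 28. 28. 28. 29. 28. 28. 28. 28. 28. 29. 28. 28.]]
```

View pics/w10c.png

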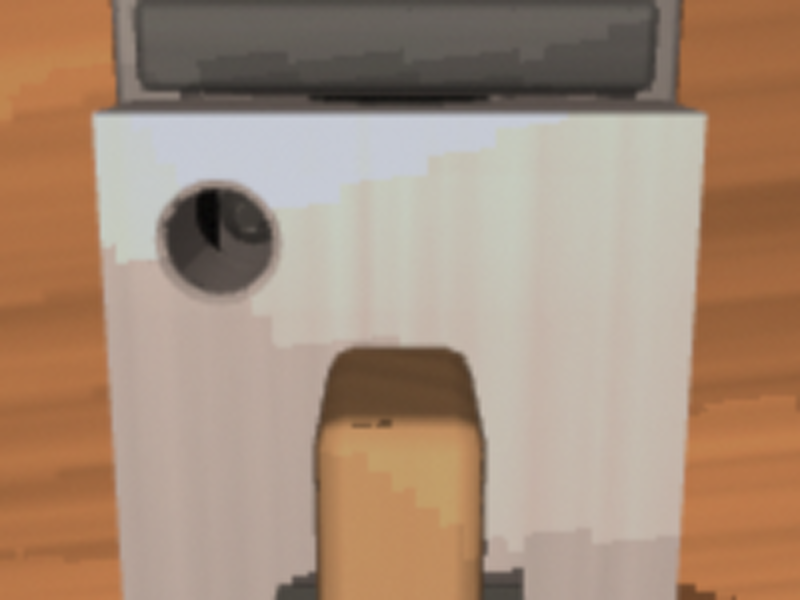

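```bash
python3 - <<'E'
from meas import *
z=load("/tmp/w10.npz"); o=ctrl.get_obs(); p,r=pose(o)
def ray(u,v,zt):
    T=z['T'];d=np.array([(u-z['cx'])/z['fx'],-(v-z['cy'])/z['fy'],-1.]); d=r.inv().apply(T[:3,:3]@d); c=r.inv().apply(T[:3,3]-p); return (c+d*(zt-c[2])/d[2]).round(1)
print(z['fx'],"dowel tip",ray(241.75,163.75,65.2),"hole",ray(180+218/4,110+240/4,28.3))
W=cloud(z);T=r.inv().apply((W.reshape(-1,3)-p)).reshape(W.shape)
m=(T[...,2]>63)&(T[...,2]<75)&(abs(T[...,0]+20)<8)&(abs(T[...,1]+46)<8); q=T[m]
m2=(q[:,2]<67.0); print(len(q),m2.sum(), q[m2].mean(0),q[m2].min(0),q[m2].max(0))
im=z['im'][...,::-1]; cv2.imwrite("pics/w10z.png",cv2.resize(cv2.convertScaleAbs(im[148:192,212:258],alpha=2.0,beta=0),None,fx=13,fy=13,interpolation=cv2.INTER_NEAREST))
E
```

```text
338.803760870411 dowel tip [-20.  -44.1  65.2] hole [-19.2 -46.8  28.3]
121 53 [-20.09381359 -44.11645132  65.88595666] [-22.20946157 -46.46431022  64.59688028] [-17.7390375  -42.10984847  66.97461172]
```

View pics/w10z.png

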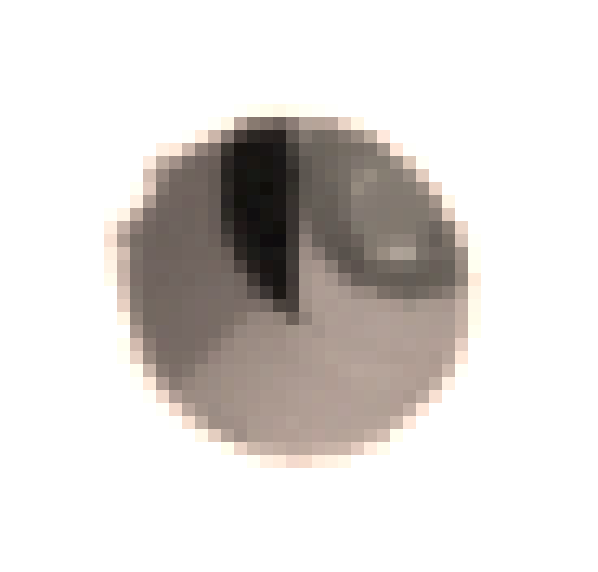

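The close crop shows the dowel tip through the hole at zoom (390,213), behind and slightly left of the hole's centre (295,290). I'll correct by about 2.5 mm backward and 0.5 mm sideways, then lower a little.

Request:
drive_tool --moves '[[0,[-0.05,0.25,0],[0,0,0]],[0,[0,0,0.5],[0,0,0]],[0,[0,0,0.3],[0,0,0]],[0,[0,0,0],[0,0,0]],[0,[0,0,0],[0,0,0]]]'

```text
time_s: 13.15
position: [623.3, 159.9, 124.6]
ee_rot: [-0.0, -0.668, 0.744, 0.0]
force: [0.1, 0.4, -3.3]
finger_gap: 13.8
```

```bash
cat > t2.py <<'E'
from meas import *
import sys
tag=sys.argv[1]
o,z=look(tag,"wrist"); p,r=pose(o); print(o['time_s'],p,o['force'],o['moment'],"cradle",tocr(p[:2]).round(2)); plan(o,[624.2,159.8,120],-96.17)
W=cloud(z);T=r.inv().apply((W.reshape(-1,3)-p)).reshape(W.shape); zt=p[2]-68
m=(T[...,2]>zt-2)&(T[...,2]<zt+2)&(abs(T[...,0]+20)<8)&(abs(T[...,1]+46)<8); q=T[m]
if len(q): print("tip pts",len(q),q.mean(0),q.min(0),q.max(0))
im=z['im'][...,::-1]; cv2.imwrite(f"pics/{tag}z.png",cv2.resize(cv2.convertScaleAbs(im[148:192,212:258],alpha=2.0,beta=0),None,fx=13,fy=13,interpolation=cv2.INTER_NEAREST))
E
python3 t2.py w11
```

```text
13.15 [623.34290892 159.94042569 124.5557155 ] [ 0.05612427  0.40156955 -3.33911972] [-0.00319586 -0.01880581  0.03622884] cradle [48.72 -0.72]
turn deg [ 0.01 -0.01 -0.01] shift now-axes cm [ 0.   -0.09  0.46] shift final-axes cm [ 0.   -0.09  0.46] dist 4.6
tip pts 47 [-20.06317662 -46.7117026   57.20675396] [-22.26875533 -48.88321829  55.25675457] [-17.83491544 -44.62131837  58.48754284]
```

View pics/w11z.png

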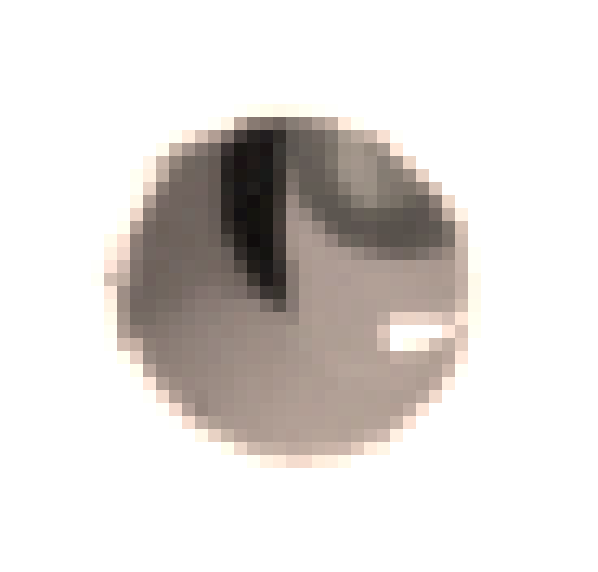

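Now the tip and hole line up along the rail. I'll shift 0.3 mm sideways and go down onto the tapered dowels, watching the force.

Request:
drive_tool --moves '[[0,[-0.03,0,0],[0,0,0]],[0,[0,0,0.3],[0,0,0]],[0,[0,0,0.3],[0,0,0]],[0,[0,0,0.2],[0,0,0]],[0,[0,0,0],[0,0,0]],[0,[0,0,0],[0,0,0]]]'

```text
time_s: 13.8
position: [623.4, 160.3, 116.6]
ee_rot: [-0.0, -0.668, 0.744, 0.0]
force: [0.1, -1.1, -3.8]
finger_gap: 13.8
```

```bash
python3 t2.py w12
```

```text
13.8 [623.3960011  160.26456944 116.56113699] [ 0.1206263  -1.05192207 -3.80922587] [-0.03502833  0.01641471 -0.00046523] cradle [48.73 -0.39]
turn deg [ 0.01 -0.01 -0.01] shift now-axes cm [ 0.04 -0.08 -0.34] shift final-axes cm [ 0.04 -0.08 -0.34] dist 3.6
tip pts 117 [-20.38283304 -45.81312566  48.89688973] [-25.47092501 -49.5725454   46.86438073] [-15.74087257 -40.60770364  50.51838352]
```

View pics/w12z.png

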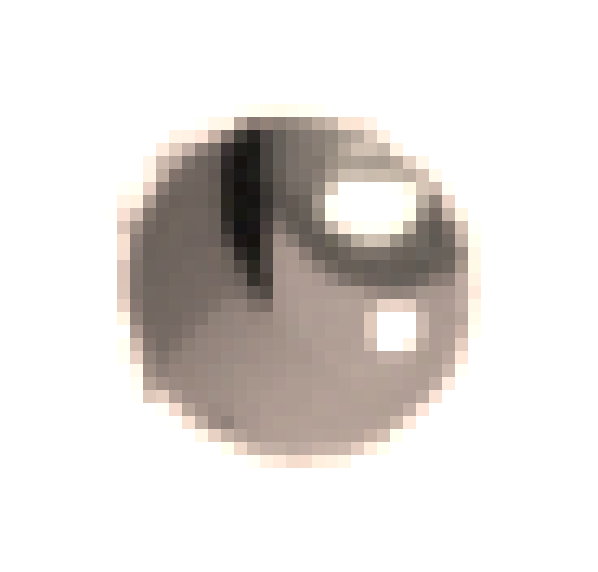

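Request:
drive_tool --moves '[[0,[0,0,0.2],[0,0,0]],[0,[0,0,0.2],[0,0,0]],[0,[0,0,0],[0,0,0]],[0,[0,0,0],[0,0,0]]]'

```text
time_s: 14.25
position: [623.4, 160.2, 112.6]
ee_rot: [-0.0, -0.668, 0.744, 0.0]
force: [-0.2, 0.5, -3.3]
finger_gap: 14.1
```

```bash
python3 t2.py w13; python3 - <<'E'
from meas import *
z=load("/tmp/w12.npz"); o=ctrl.get_obs(); p,r=pose(o)
c9=[0.1178,-71.27,-120.606]
R_=r.inv().as_matrix()@load("/tmp/w13.npz")['T'][:3,:3]
d=R_@np.array([(240.5-z['cx'])/z['fx'],-(164-z['cy'])/z['fy'],-1]); print(c9+d*(48.6+120.6)/d[2])
E
```

```text
14.25 [623.38514743 160.23883499 112.59577892] [-0.2133605   0.50496146 -3.26923074] [ 0.00831319 -0.00155823  0.03757231] cradle [48.73 -0.42]
turn deg [ 0.01 -0.01 -0.01] shift now-axes cm [ 0.03 -0.09 -0.74] shift final-axes cm [ 0.03 -0.09 -0.74] dist 7.5
tip pts 129 [-20.25668756 -46.01481791  44.98770203] [-25.40306826 -50.04638067  42.65559494] [-15.91998259 -40.47879855  46.58631395]
[-19.23719638 -46.25207461  48.594     ]
```

View pics/w13z.png

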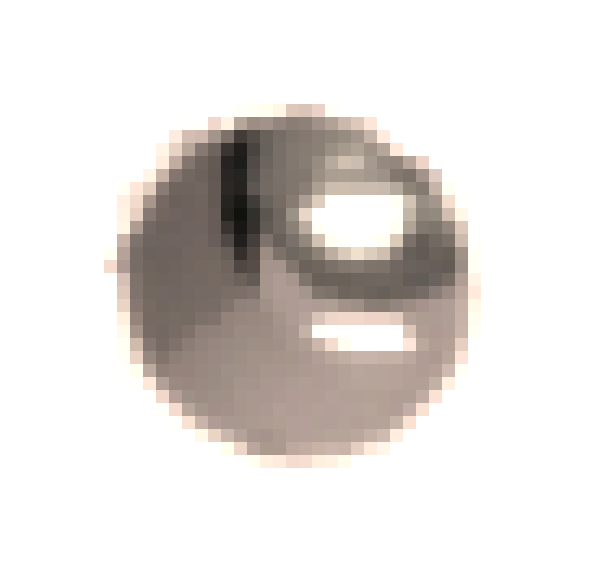

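Both dowels entered with no side force (underside about 7 mm below the dowel tips). Continuing down to the seal.

Request:
drive_tool --moves '[[0,[0,0.04,0.2],[0,0,0]],[0,[0,0,0.2],[0,0,0]],[0,[0,0,0.2],[0,0,0]],[0,[0,0,0.2],[0,0,0]],[0,[0,0,0],[0,0,0]]]'

```text
time_s: 14.8
position: [623.1, 160.2, 104.4]
ee_rot: [-0.0, -0.668, 0.744, -0.0]
force: [1.2, -1.0, -4.7]
finger_gap: 13.6
```

Request:
drive_tool --moves '[[0,[0,0,0.2],[0,0,0]],[0,[0,0,0.2],[0,0,0]],[0,[0,0,0.2],[0,0,0]],[0,[0,0,0],[0,0,0]],[0,[0,0,0],[0,0,0]]]'

```text
time_s: 15.3
position: [623.2, 160.3, 99.3]
ee_rot: [0.0, -0.668, 0.744, -0.0]
force: [-1.9, -1.1, 4.3]
finger_gap: 14.1
```

Request:
drive_tool --moves '[[0,[0,0,0.2],[0,0,0]],[0,[0,0,0.2],[0,0,0]],[0,[0,0,0],[0,0,0]],[0,[0,0,0],[0,0,0]]]'

```text
time_s: 15.7
position: [623.2, 160.4, 98.0]
ee_rot: [0.001, -0.668, 0.744, -0.001]
force: [-6.9, -2.0, 19.2]
finger_gap: 14.1
```

Request:
drive_tool --moves '[[0,[0,0.06,0],[0,0,0]],[0,[0,0,0],[0,0,0]],[0,[0,0,0],[0,0,0]],[0,[0,0,0],[0,0,0]]]'

```text
time_s: 16.1
position: [623.2, 160.3, 98.0]
ee_rot: [0.001, -0.668, 0.744, -0.001]
force: [-4.5, -2.8, 18.9]
finger_gap: 14.0
```

```bash
python3 t2.py w14; python3 - <<'E'
from meas import *
o,z=look("s14","scene"); print(o['position'],o['force'])
W=cloud(z); X=tocr(W[...,:2]); inn=(abs(X[...,0])<140)&(abs(X[...,1])<60)
for hr in((66,74),(37,42.5)):
    m=inn&(W[...,2]>hr[0])&(W[...,2]<hr[1]); k,l,st,ce=cv2.connectedComponentsWithStats(m.astype(np.uint8))
    for i in np.argsort(-st[1:,4])[:3]+1:
        if st[i,4]>20:
            q=X[l==i]; print(hr,st[i,4],ce[i].round(),np.percentile(q,[1,99],axis=0).round(1).T,np.median(W[l==i][:,2]))
cv2.imwrite("pics/s14c.png",cv2.resize(z['im'][210:330,250:400,::-1],None,fx=5,fy=5,interpolation=cv2.INTER_CUBIC))
E
```

```text
16.1 [623.16214486 160.34040633  97.98240031] [-4.52378203 -2.78783498 18.86529978] [-0.51604332  0.91012103  0.01030578] cradle [48.49 -0.34]
turn deg [-0.18  0.03  0.  ] shift now-axes cm [ 0.04 -0.12 -2.2 ] shift final-axes cm [ 0.04 -0.11 -2.2 ] dist 22.0
tip pts 733 [-20.38054368 -45.94191785  29.18062235] [-27.99695671 -53.90674057  27.98358145] [-12.0291297  -38.08061664  31.97410385]
[623.17552603 160.34074807  97.96397385] [-4.80608235 -1.5851175  18.59296989]
(66, 74) 745 [315. 276.] [[ 29.9 110. ]
 [-31.8  34. ]] 70.76927655202303
(37, 42.5) 233 [302. 295.] [[108.  125.8]
 [-38.1  40.5]] 40.34480913842094
```

View pics/s14c.png

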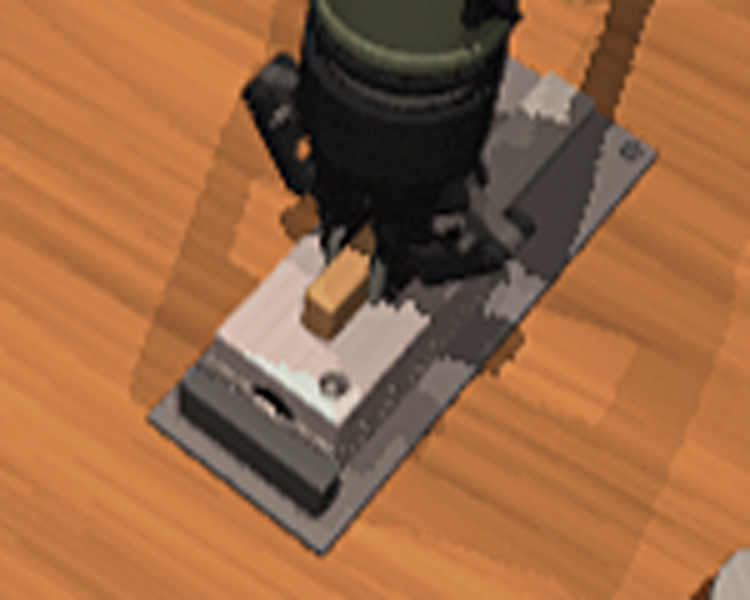

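View pics/w14.png

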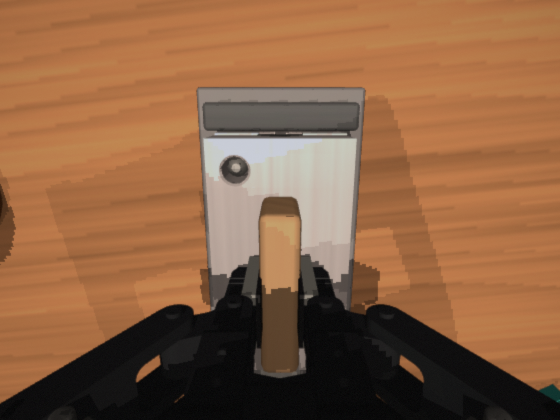

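Scene crop: the mould is shut against the stop, with no seal gap visible at (265,390). The wrist view shows the dowel concentric in the hole at (234,169). Plate top minus lower face is 24.0 mm, which means fully closed. One hold to check it's at rest, then I hand in.

Request:
drive_tool --moves '[[0,[0,0,0.02],[0,0,0]],[0,[0,0,0],[0,0,0]],[0,[0,0,0],[0,0,0]],[0,[0,0,0],[0,0,0]],[0,[0,0,0],[0,0,0]],[0,[0,0,0],[0,0,0]]]'

```text
time_s: 16.8
position: [623.2, 160.4, 98.0]
ee_rot: [0.001, -0.668, 0.744, -0.001]
force: [-5.5, -1.8, 19.1]
finger_gap: 14.0
```

```bash
python3 - <<'E'
from rig import ctrl
o=ctrl.get_obs(); print(o['position'],o['force'],abs(o['qvel']).max()); print(ctrl.job_done())
o=ctrl.get_obs(); print(o['time_s'],o['position'],o['force'])
E
```

```text
[623.17596685 160.3775884   97.98411305] [-5.52765022 -1.83863534 19.06620229] 0.001711077032420185
the job is handed in; nothing more can be done
None
the job is handed in; nothing more can be done
```

The mould is shut on the rail at the stop, and I handed the job in at about 17 s with the gripper still holding it pressed. The hand-in gives no verdict, so success rests on my own checks.

- **Lower half:** I gripped it and slid it along the rail until the detent snapped. After release it measured about x = 50 mm, against 50 mm for home.
- **Upper half:** I took it by its bar and lined one hole up on its dowel by looking through it with the wrist camera. I then lowered it until both dowels went in with no noticeable side force.
- **Closed:** In the scene camera the plate's top stands 24.0 mm above where the lower face was measured earlier. That is the plate's own thickness, so it is fully shut. One dowel shows concentric in its hole; the other was out of view.
- **Holding:** The last reading was 19 N upward on the tool, about 22 N between the halves once the plate's weight is added, and the arm was at rest.

**Disagreements:**
- The scene and wrist cameras differed by about 2.5 mm in position. I relied on the wrist view for alignment.
- About 5 N of side force along the rail, towards the stop, was left in the final hold.
- I did not re-measure the mug, candlestick and jar at the end, but no move went near them.

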